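# Key the washed specimen rings out of the wash pot

### The arm

A 7-joint arm with a two-finger parallel gripper is mounted at the origin on the work surface. World frame = base frame: x ahead of the robot, y to its left, z up, the work surface at z = 0. Lengths are in m, angles in rad, forces in N, time in s.
With the tool pointing down it reaches from about 0.4 to 0.9 m from the base axis. Payload 5.6 kg.
Tool frame: the origin (TCP) lies at the very end of the fingers, on their centre line; the grasp point (between the pads) lies 19 mm behind it; z points along the fingers, y is the direction in which the jaws open and shut (so a half turn about z gives the same grasp; the last joint's range is limited). The gripper opens to 92 mm and grips with 3 to 60 N. Pads are 20 mm wide; open, the fingers measure 128 mm over their backs; the gripper's body (75 mm by 189 mm) begins 69 mm behind the grasp point.
Start: joints at [-1.202, 0.468, -0.012, 1.603, 0.006, 1.071, -0.056], TCP at [0.26, 0.596, 0.215] pointing down, gripper open.
Joint ranges: [-2.53, 2.53], [-0.31, 2.02], [-1.57, 1.55], [0.28, 2.44], [-1.29, 4.43], [0.15, 1.84], [-2.92, 2.92]. Speed limits (rad/s): [2.57, 2.57, 3.14, 3.14, 3.14, 3.14, 3.14].

### API

Orientations are given as a unit quaternion [x, y, z, w].
In Python, from plant import r gives the robot as it stands.
- The arm moves only by the tool carry_out, never from a script. Its argument "moves" is a list of rows, each an object of numbers: "grip": the opening in per cent of the stroke, from 0 (shut) to 100 (fully open); "x", "y", "z": the shift along the world's x, y, z in m; "yaw": the turn about the world's z in degrees. A call has 1 to 8 rows; each row shifts and turns the commanded pose from where the row before left it; what a row does not reach is not made up. A row lasts 1/12 s, in which the tool goes at most 41.7 mm and 7.16 degrees, less where a joint would pass 70% of its speed; a pose out of reach is approached as far as the arm can. A call is refused whole if a number of a shift passes 0.0417 or a number of a turn 7.16, either way. A call with a gripper value outside its range is refused whole. The fingers move at their own pace and stop on an object; the grip force is fixed at half the most. Time passes only in rows, so rows that do not move let the fingers close. It gives the time, the measured TCP pose, the force and the opening at its end, in the units of the state.
- r.sense(): the state, without advancing time (a new reading comes with each control period).
- r.camera(name): name is "scene" or "top"; returns the picture (480x640x3 uint8, red, green, blue); there is no depth.
- r.calibration(name): a dict with "fov_y" (degrees; the focal length in pixels is half the picture's height over the tangent of half this angle, whatever the lens; pixels are square), "cx", "cy" (the principal point, pixels), "D" ([k1, k2, p1, p2, k3] as OpenCV has them; the pictures are not rectified), "cam_to_world" (4x4, takes a point from camera to world coordinates). Camera axes: x right, y up, looking along -z (the intrinsics and any distortion apply to the point x, -y, -z); pixel columns grow to the right and rows downward; lengths in m; the calibration is good to about 2 mm. A picture is of the moment at which its call begins. calibration takes no time and is no camera call.
- r.hand_in(): hands the job in, once; it reports no verdict.
Trained networks look in the newest picture that a camera, given by its name, has taken for a name from the list of things; names that differ only in an ending like _2 or _b are one class to them, and where a whole thing is asked for, a point or a joint stands for the part that bears it (a point fixed in the world has none). Each returns a list of dicts, best first, with "score" (0 to 1); they miss things now and then, are a little off and sometimes report something else, mostly with a low value. They report only what shows in the picture. A call takes as long as a camera call. They do not tell look-alikes from the thing itself.
- r.search_frame(label, camera): "bbox" ([left, top, right, bottom] in pixels, round what is visible of it).
- r.landmark_of(label, camera): "uv" ([column, row] in pixels: a listed point, or the origin of a listed thing).
The state is a dict: "t": time; "joint_pos": joint angles; "joint_velocities": joint speeds; "joint_efforts": joint torques, N m; "position": TCP position; "orientation": TCP orientation; "ft_force": force on the tool from outside, world axes, zero at the start; "torque": the same for the moment, N m; "grip_width": opening from 0.0 (shut) to 1.0 (fully open).
Only numpy, scipy, OpenCV 4.12 (cv2) and the standard library are available. Lean on these libraries where they do the work, as an engineer would, in place of code of your own. Each camera call takes 0.05 s, during which the arm holds its last target. There are 200 camera calls.

### The job

Take the orange-handled lifting key from its stand and thread it down through the three stacked specimen rings in the steel wash pot, turning it under light pressure to feel for the hidden slot of the lift-out plate beneath them until the foot drops through; never press on the pot or the tray with more than about 20 N. Lock the foot under the plate with most of a quarter turn, lift plate and rings together out of the pot on the key, and set them gently down, upright, in the middle of the white drain tray. Leave the key standing in the stack, and do not disturb the amber bottle, the blue slide box or the jar with the red lid.

Things in the scene. Friction and masses are not known exactly. Their poses are not given: they have to be found in the camera images.
- key_grip (a point): Centre of the orange handle of the upright lifting key (loose, 150 g). Handle bar 50 mm long (key x), 14 mm thick (key y), 26 mm high; grasp it across the 14 mm from above. A 12 mm steel rod runs from it down to the foot. The key is 118 mm high; this point is 105 mm above the underside of its foot. Key z points up along the rod.
- key_foot (a point): Centre of the underside of the key's flat steel foot, on the rod's axis, the key's lowest point; axes as the key. The foot is a rectangle 24 mm long (key x, parallel to the handle bar), 12 mm wide (key y), 6 mm thick.
- stand: White round plastic stand of the key, fixed to the table: base disc 68 mm diameter, tube 40 mm outside, 32 mm inside, top 46 mm above the table. The key's foot stands inside the tube, 8 mm above the table. Origin: centre of the underside on the table.
- pot: Round steel wash pot fixed to the table, with the rings in it: 74 mm outside, 66 mm inside diameter, rim 58 mm high, inner floor 5 mm above its origin, which is the centre of its underside on the table. A red lug at the rim (reaching 50 mm from the axis) marks its x axis.
- pot_slot (a point): Point of the pot (pot axes) on its axis, 26 mm above its origin: nominal centre of the top face of the loose brass lift-out plate under the rings (44 mm square, 5 mm thick, 70 g). Its through slot, 28 x 16 mm, is NOT measured: centre within 1 mm of here, long side anywhere within 45 degrees (0.8 rad) of the pot's x axis. The foot drops through only within about 8 degrees of the slot.
- pot_floor (a point): Point of the pot (pot axes): centre of its sprung rubber floor (about 2.5 N per mm of extra push, hard after 4 mm). The plate stands on it on four corner legs, 16 mm of free height beneath, where the foot can be turned; 60 degrees or more off the slot, either way, it holds the plate securely. The turning foot does not turn the plate. Rings, plate and key weigh about 5.5 N together.
- ring0_mid (a point): Centre (half-way up) of specimen ring 0, the lowest of three loose flat rings stacked on the lift-out plate in the pot: bare metal, 58 mm outside, 32 mm hole, 8 mm thick, about 110 g; its z is the ring's axis. It may lie up to 1.5 mm off the pot's axis. Its middle starts 30 mm above the pot's origin.
- ring1_mid (a point): Centre (half-way up) of specimen ring 1, the middle of three loose flat rings stacked on the lift-out plate in the pot: blue, 58 mm outside, 32 mm hole, 8 mm thick, about 110 g; its z is the ring's axis. It may lie up to 1.5 mm off the pot's axis. Its middle starts 38 mm above the pot's origin.
- ring2_mid (a point): Centre (half-way up) of specimen ring 2, the top of three loose flat rings stacked on the lift-out plate in the pot: bare metal, 58 mm outside, 32 mm hole, 8 mm thick, about 110 g; its z is the ring's axis. It may lie up to 1.5 mm off the pot's axis. Its middle starts 46 mm above the pot's origin.
- tray_mid (a point): Middle of the floor of the white drain tray, fixed to the table: tray 150 mm square, floor 5 mm above the table, lip 14 mm above the table, axes along its sides.
- bottle: Bystander, loose: amber bottle with black cap, 48 mm diameter, 85 mm high; origin at the centre of its underside.
- slidebox: Bystander, loose: blue slide box 77 x 102 mm, 42 mm high; origin at the centre of its underside.
- jar: Bystander, loose: small jar with red lid, 46 mm diameter, 60 mm high; origin at the centre of its underside.
There are look-alikes about, which are no part of the job. There is more than one size of the part that bears key_grip; the job needs the smallest.

How it is judged:
By the outcome, as a careful person would: the job done as asked, in the order asked, and still so for the second after the job is handed in, with the robot touching nothing.
It also fails if it takes over 72 s, if anything falls off the work surface, if the arm or the gripper's body presses on something with over 40 N, if the wrist force passes 120 N, or if a joint passes its speed limit or range.

## Working session

There is one attempt and no reset: what is moved stays moved. The work goes in short steps, Python scripts to look and compute and a tool call to move; the robot and the scene stay as the last step left them, time stands still between calls to the robot, and variables do not carry over. Pictures are saved under pics/ and viewed, about 8 in all and at most 12, crops included, and the job is handed in when it is done.

Besides the shell and the picture viewer there is one more tool, called after "Call:" as name(argument=value, ...) on one line, values as JSON. carry_out: Moves the arm, as the interface text tells. Its arguments: {"type":"object","properties":{"moves":{"type":"array","items":{"type":"object","properties":{"grip":{"type":"number"},"x":{"type":"number"},"y":{"type":"number"},"z":{"type":"number"},"yaw":{"type":"number"}}}}},"required":["moves"]}

```bash
mkdir -p pics; ls; cat > h.py <<'E'
import numpy as np, cv2
from plant import r
def K(c):
    k=r.calibration(c); f=240/np.tan(np.radians(k["fov_y"])/2)
    return np.array([[f,0,k["cx"]],[0,f,k["cy"]],[0,0,1]]),np.array(k["D"],float),np.array(k["cam_to_world"])
def world(c,uv,z):
    A,D,T=K(c); p=cv2.undistortPoints(np.array([[uv]],float),A,D)[0,0]
    d=T[:3,:3]@np.array([p[0],-p[1],-1]); o=T[:3,3]; return o+d*(z-o[2])/d[2]
def pix(c,P):
    A,D,T=K(c); q=np.linalg.inv(T)@np.append(P,1); 
    return cv2.projectPoints(np.array([[q[0],-q[1],-q[2]]]),np.zeros(3),np.zeros(3),A,D)[0].ravel()
def save(c,n,box=None,s=1):
    im=r.camera(c)[:,:,::-1]
    if box: im=im[box[1]:box[3],box[0]:box[2]]
    im=cv2.resize(im,None,fx=s,fy=s,interpolation=cv2.INTER_CUBIC); cv2.imwrite("pics/"+n,im); return im
E
python3 - <<'E'
from h import *
a=save("scene","s0.png"); b=save("top","t0.png")
H={"key_grip":.113,"key_foot":.008,"stand":0,"pot":0,"pot_slot":.026,"ring2_mid":.046,"tray_mid":.005,"bottle":0,"slidebox":0,"jar":0}
for c in("top","scene"):
  for n,z in H.items():
    print(c,n,[(round(d["score"],2),np.round(d["uv"]).astype(int).tolist(),np.round(world(c,d["uv"],z)[:2],3).tolist()) for d in r.landmark_of(n,c)][:5])
s=r.sense();print(s["t"],s["position"],s["orientation"],s["ft_force"])
print(K("top")[2],K("scene")[2])
E
```

```text
pics
top key_grip [(0.97, [474, 354], [0.38, -0.3]), (0.69, [439, 218], [0.609, -0.241]), (0.64, [446, 292], [0.484, -0.252])]
top key_foot [(0.74, [432, 292], [0.485, -0.251]), (0.74, [451, 351], [0.376, -0.287])]
top stand [(0.68, [433, 295], [0.478, -0.253]), (0.41, [291, 253], [0.554, 0.008])]
top pot [(0.66, [291, 256], [0.548, 0.008])]
top pot_slot [(0.78, [290, 251], [0.557, 0.01])]
top ring2_mid [(0.98, [287, 251], [0.555, 0.014]), (0.25, [257, 166], [0.707, 0.07])]
top tray_mid []
top bottle [(0.75, [175, 270], [0.52, 0.222]), (0.56, [370, 162], [0.724, -0.137])]
top slidebox [(0.7, [260, 165], [0.717, 0.068])]
top jar [(0.6, [177, 191], [0.669, 0.221])]
scene key_grip [(0.87, [162, 243], [0.488, -0.255]), (0.73, [119, 193], [0.334, -0.293]), (0.61, [190, 276], [0.571, -0.233]), (0.56, [332, 269], [0.648, -0.04])]
scene key_foot [(0.97, [206, 337], [0.608, -0.236]), (0.77, [142, 252], [0.383, -0.289])]
scene stand [(0.65, [178, 289], [0.488, -0.251])]
scene pot [(0.92, [331, 268], [0.556, 0.008])]
scene pot_slot [(0.9, [332, 259], [0.558, 0.009]), (0.48, [408, 327], [0.736, 
[... 182 characters left out ...]
79, [406, 327], [0.721, 0.059]), (0.49, [330, 254], [0.523, 0.023])]
scene jar [(0.79, [464, 274], [0.669, 0.216]), (0.58, [409, 326], [0.721, 0.065])]
1.1 [0.26019404 0.59567478 0.21462398] [2.04472427e-01 9.78872323e-01 4.55200524e-05 1.76209820e-05] [ 0.37039977 -0.41013513 -0.71466455]
[[ 0.00661811  0.9972018  -0.07446322  0.48739052]
 [-0.9998919   0.00757691  0.01260098 -0.01623578]
 [ 0.01312992  0.07437178  0.99714414  1.13567864]
 [ 0.          0.          0.          1.        ]] [[ 0.43172345 -0.64089958  0.63471458  1.07070066]
 [ 0.90195686  0.2993874  -0.31119289 -0.27901294]
 [ 0.00941784  0.70683443  0.70731633  0.65651636]
 [ 0.          0.          0.          1.        ]]
```

View pics/s0.png

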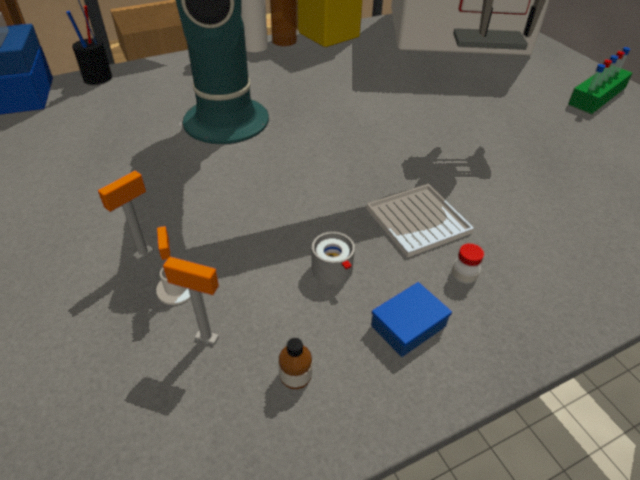

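View pics/t0.png

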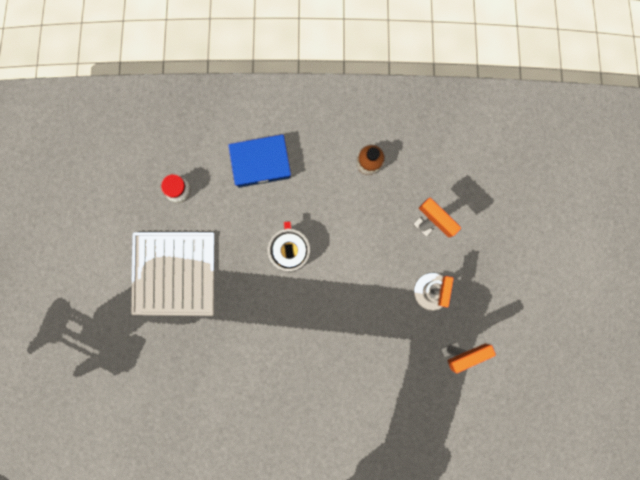

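The scene picture shows three orange keys: (123,191), (163,243) in the white stand and (191,276). In the top picture they are at (472,358), (446,292) and (440,218). The smallest is the one in the stand, so that is my choice. The tray is at top (173,274) and the pot at (289,250), with a dark slot visible inside it.

```bash
python3 - <<'E'
from h import *
a=save("top","c1.png",(250,210,330,290),4.5); b=save("top","c2.png",(405,250,485,330),4.5); s=save("scene","c3.png",(130,215,220,305),4)
cv2.imwrite("pics/c.png",np.hstack([a,b]))
for c,box in(("top",(425,260,470,325)),("scene",(150,220,175,262))):
  im=r.camera(c); hsv=cv2.cvtColor(im,cv2.COLOR_RGB2HSV)
  m=cv2.inRange(hsv,(3,150,90),(18,255,255)); k=np.zeros_like(m); k[box[1]:box[3],box[0]:box[2]]=1; m*=k
  pts=np.argwhere(m)[:,::-1].astype(float)
  P=np.array([world(c,p,.126 if c=="top" else .113)[:2] for p in pts]).astype(np.float32)
  print(c,len(pts),pts.mean(0),P.mean(0),cv2.minAreaRect(P*1000))
im=r.camera("top")
m=cv2.inRange(cv2.cvtColor(im,cv2.COLOR_RGB2HSV),(0,150,120),(8,255,255)); m[:210]=0;m[240:]=0;m[:,:270]=0;m[:,310:]=0
p=np.argwhere(m)[:,::-1].mean(0);print("lug",p,world("top",p,.055))
# tray by brightness
g=cv2.cvtColor(im,cv2.COLOR_RGB2HSV)
for uv in[(134,233),(214,233),(214,316),(132,316)]: print(uv,world("top",uv,.014))
E
```

```text
top 314 [445.58917197 291.14649682] [ 0.48574135 -0.24873279] ((486.05023193359375, -248.31982421875), (18.20050621032715, 50.00252914428711), 80.15290069580078)
scene 386 [163.84455959 244.17357513] [ 0.49013475 -0.2529504 ] ((490.00146484375, -253.09396362304688), (19.38146209716797, 83.54594421386719), 86.4010238647461)
lug [286.91891892 224.62162162] [0.60063994 0.01452778 0.055     ]
(134, 233) [0.58776359 0.29713031 0.014     ]
(214, 233) [0.58870617 0.14835219 0.014     ]
(214, 316) [0.4382626  0.14605069 0.014     ]
(132, 316) [0.43575134 0.29751194 0.014     ]
```

View pics/c.png

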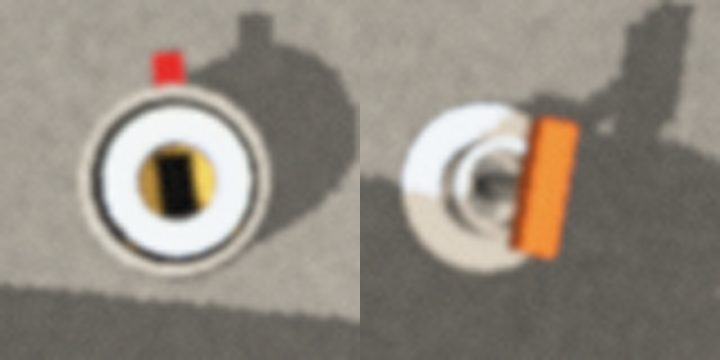

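The crop confirms it: the key in the stand has a bar at about -10° to world x and is the smallest. The ring hole at crop (177,180) shows the dark slot running nearly vertical, which is close to world x. Next I measure the pot, ring and slot precisely.

```bash
python3 - <<'E'
from h import *
im=np.mean([r.camera("top").astype(float) for _ in range(4)],0)
s=8; x0,y0=262,222; c=im[y0:y0+56,x0:x0+56].astype(np.float32)
u=cv2.resize(c,None,fx=s,fy=s,interpolation=cv2.INTER_CUBIC); U=np.clip(u,0,255).astype(np.uint8)
f=lambda p:((p[0]+.5)/s-.5+x0,(p[1]+.5)/s-.5+y0)
hsv=cv2.cvtColor(U,cv2.COLOR_RGB2HSV)
v=hsv[:,:,2]
# ring: bright low-sat
m=((v>200)&(hsv[:,:,1]<40)).astype(np.uint8)
n,l,st,ce=cv2.connectedComponentsWithStats(m)
k=1+np.argmax(st[1:,4]); cs,_=cv2.findContours((l==k).astype(np.uint8),cv2.RETR_CCOMP,cv2.CHAIN_APPROX_NONE)
for q in sorted(cs,key=len)[-2:]:
    e=cv2.fitEllipse(q); print("ring ell",e, f(e[0]), world("top",f(e[0]),.05)[:2])
# slot dark
for th in(50,70,90):
  m=(v<th).astype(np.uint8); n,l,st,ce=cv2.connectedComponentsWithStats(m); k=l[int((251-y0)*s),int((290-x0)*s)]
  p=np.argwhere(l==k)[:,::-1]; P=np.array([world("top",f(q),.026)[:2] for q in p[::7]],np.float32)*1000
  print(th,len(p),st[k],P.mean(0),cv2.minAreaRect(P))
  # edges per row
  for row in range(int(ce[k][1])-24,int(ce[k][1])+25,8):
    xs=np.where(l[row]==k)[0]; print(row,xs.min(),xs.max(),end=' | ')
  print()
print("ppm",np.linalg.norm(pix("top",[.556,.01,.026])-pix("top",[.566,.01,.026])))
for P in([.556,.01,.058],[.606,.01,.058]):print(pix("top",P))
E
```

```text
ring ell ((217.4698486328125, 227.05712890625), (141.49256896972656, 146.90289306640625), 145.03099060058594) (288.74623107910156, 249.94464111328125) [0.5565939  0.01103116]
ring ell ((218.25306701660156, 225.6261749267578), (255.05860900878906, 258.1469421386719), 159.38157653808594) (288.8441333770752, 249.76577186584473) [0.55690923 0.01086252]
50 4775 [ 188  184   61  101 4775] [556.5492    11.716654] ((556.5087280273438, 11.64907455444336), (22.838228225708008, 11.19063949584961), 9.273049354553223)
210 190 237 | 218 191 238 | 226 192 239 | 234 193 240 | 242 195 242 | 250 195 243 | 258 196 245 | 
70 5600 [ 184  181   68  107 5600] [556.65704   11.856368] ((556.6900634765625, 11.771320343017578), (24.03883171081543, 12.068382263183594), 8.377654075622559)
209 187 240 | 217 189 241 | 225 189 242 | 233 190 243 | 241 191 244 | 249 192 245 | 257 193 247 | 
90 6338 [ 181  179   73  111 6338] [556.74036   11.867482] ((556.74560546875, 11.862489700317383), (25.45467758178711, 13.49854564666748), 9.54620361328125)
209 184 242 | 217 186 243 | 225 187 243 | 233 188 244 | 241 188 246 | 249 189 248 | 257 190 250 | 
ppm 5.5708967361455155
[289.2230883  249.99644694]
[289.49644324 221.40746939]
```

Call:
carry_out(moves=[{"x":0.02,"y":-0.0355,"yaw":6.8,"grip":60},{"x":0.02,"y":-0.0355,"yaw":6.8},{"x":0.02,"y":-0.0355},{"x":0.02,"y":-0.0355},{"x":0.02,"y":-0.0355},{"x":0.02,"y":-0.0355},{"x":0.02,"y":-0.0355},{"x":0.02,"y":-0.0355}])

```text
invalid input at $.moves[0]: expected keys grip, x, y, z, yaw
```

Call:
carry_out(moves=[{"x":0.0083,"y":-0.0355},{"x":0.0083,"y":-0.0355},{"x":0.0083,"y":-0.0355},{"x":0.0083,"y":-0.0355},{"x":0.0083,"y":-0.0355},{"x":0.0083,"y":-0.0355},{"x":0.0083,"y":-0.0355},{"x":0.0083,"y":-0.0355}])

```text
invalid input at $.moves[0]: expected keys grip, x, y, z, yaw
```

Call:
carry_out(moves=[{"y":-0.035},{"y":-0.035},{"y":-0.035},{"y":-0.035},{"y":-0.035},{"y":-0.035},{"y":-0.035},{"y":-0.03}])

```text
invalid input at $.moves[0]: expected keys grip, x, y, z, yaw
```

```bash
cat >> h.py <<'E'
def st():
    s=r.sense(); q=s["orientation"]; x,y,z,w=q
    print("t%.2f"%s["t"],"pos",np.round(s["position"],4),"jawyaw %.2f"%np.degrees(np.arctan2(1-2*(x*x+z*z),2*(x*y-w*z))),"tilt",np.round([z,w],4),"F",np.round(s["ft_force"],2),"T",np.round(s["torque"],3),"g%.3f"%s["grip_width"],"j7 %.2f"%s["joint_pos"][6]); return s
E
python3 -c "
from h import *
print(st()['joint_pos'])"
```

```text
t1.60 pos [0.2602 0.5957 0.2146] jawyaw 66.40 tilt [0. 0.] F [ 0.61  0.27 -0.34] T [ 0.024  0.025 -0.019] g0.999 j7 -0.06
[-1.20199744  0.46750526 -0.01161206  1.60269209  0.00599295  1.07142077
 -0.05630972]
```

Call:
carry_out(moves=[{"x":0.02,"y":-0.0355,"z":0,"yaw":6.8,"grip":60},{"x":0.02,"y":-0.0355,"z":0,"yaw":6.8,"grip":60},{"x":0.02,"y":-0.0355,"z":0,"yaw":0,"grip":60},{"x":0.02,"y":-0.0355,"z":0,"yaw":0,"grip":60},{"x":0.02,"y":-0.0355,"z":0,"yaw":0,"grip":60},{"x":0.02,"y":-0.0355,"z":0,"yaw":0,"grip":60},{"x":0.02,"y":-0.0355,"z":0,"yaw":0,"grip":60},{"x":0.02,"y":-0.0355,"z":0,"yaw":0,"grip":60}])

```text
t: 2.27
position: [0.4209, 0.3098, 0.2149]
orientation: [0.087, 0.996, 0.0, 0.0]
ft_force: [0.7, -0.6, -0.7]
grip_width: 0.603
```

Call:
carry_out(moves=[{"x":0.008,"y":-0.0355,"z":0,"yaw":0,"grip":60},{"x":0.008,"y":-0.0355,"z":0,"yaw":0,"grip":60},{"x":0.008,"y":-0.0355,"z":0,"yaw":0,"grip":60},{"x":0.008,"y":-0.0355,"z":0,"yaw":0,"grip":60},{"x":0.008,"y":-0.0355,"z":0,"yaw":0,"grip":60},{"x":0.008,"y":-0.0355,"z":0,"yaw":0,"grip":60},{"x":0.008,"y":-0.0355,"z":0,"yaw":0,"grip":60},{"x":0.008,"y":-0.0355,"z":0,"yaw":0,"grip":60}])

```text
t: 2.93
position: [0.4844, 0.0259, 0.215]
orientation: [0.087, 0.996, 0.0, 0.0]
ft_force: [0.8, 0.3, -0.4]
grip_width: 0.603
```

Call:
carry_out(moves=[{"x":0,"y":-0.035,"z":0,"yaw":0,"grip":60},{"x":0,"y":-0.035,"z":0,"yaw":0,"grip":60},{"x":0,"y":-0.035,"z":0,"yaw":0,"grip":60},{"x":0,"y":-0.035,"z":0,"yaw":0,"grip":60},{"x":0,"y":-0.035,"z":0,"yaw":0,"grip":60},{"x":0,"y":-0.035,"z":0,"yaw":0,"grip":60},{"x":0,"y":-0.035,"z":0,"yaw":0,"grip":60},{"x":0,"y":-0.03,"z":0,"yaw":0,"grip":60}])

```text
t: 3.6
position: [0.4839, -0.2499, 0.2149]
orientation: [0.088, 0.996, -0.0, 0.0]
ft_force: [-0.2, 0.1, 0.5]
grip_width: 0.6
```

```bash
python3 -c "
from h import *
print(st()['joint_pos'])"
```

```text
t3.60 pos [ 0.4839 -0.2499  0.2149] jawyaw 79.93 tilt [-0.0003  0.0004] F [-0.22  0.08  0.49] T [-0.01  -0.014 -0.   ] g0.600 j7 1.94
[ 0.07424358  0.29512251  0.41242307  1.88587242 -0.13987394  0.98768012
  1.94305342]
```

Call:
carry_out(moves=[{"x":0.002,"y":-0.0015,"z":-0.04,"yaw":0,"grip":60},{"x":0,"y":0,"z":-0.04,"yaw":0,"grip":60},{"x":0,"y":0,"z":-0.02,"yaw":0,"grip":60},{"x":0,"y":0,"z":0,"yaw":0,"grip":60}])

```text
t: 3.93
position: [0.4831, -0.2475, 0.1103]
orientation: [0.087, 0.996, 0.001, -0.004]
ft_force: [0.0, 0.2, 0.3]
grip_width: 0.599
```

```bash
python3 -c "
from h import *
st()
a=save('top','d1.png',(390,240,490,340),4);b=save('scene','d2.png',(110,160,210,260),4)
cv2.imwrite('pics/d.png',np.hstack([a,b]))"
```

```text
t3.93 pos [ 0.4831 -0.2475  0.1103] jawyaw 79.98 tilt [ 0.0011 -0.0041] F [0.05 0.21 0.26] T [ 0.058  0.036 -0.016] g0.599 j7 2.01
```

View pics/d.png

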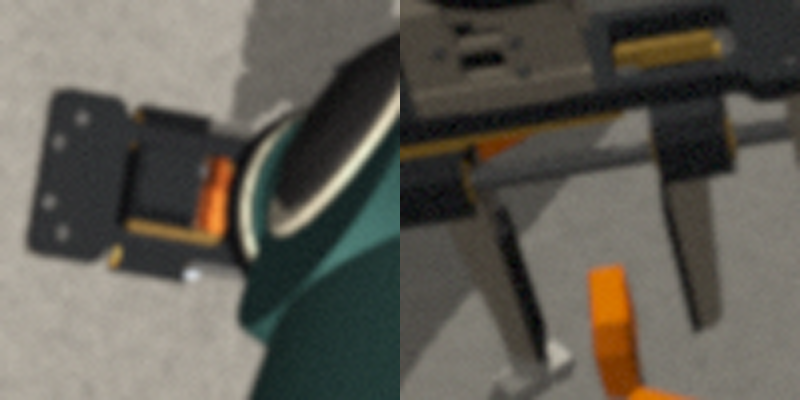

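The handle sits between the fingers: scene crop handle at (613,330), finger tips at (545,360) and (707,325). I'll correct the position slightly, lower and let it settle.

Call:
carry_out(moves=[{"x":0.002,"y":-0.003,"z":-0.016,"yaw":0,"grip":60},{"x":0,"y":0,"z":0,"yaw":0,"grip":60},{"x":0,"y":0,"z":0,"yaw":0,"grip":60},{"x":0,"y":0,"z":0,"yaw":0,"grip":60}])

```text
t: 4.37
position: [0.4892, -0.2521, 0.1003]
orientation: [0.087, 0.996, -0.0, 0.001]
ft_force: [-0.4, -0.1, -0.2]
grip_width: 0.602
```

```bash
python3 -c "
from h import *
st()"
```

```text
t4.37 pos [ 0.4892 -0.2521  0.1003] jawyaw 80.01 tilt [-0.0002  0.0013] F [-0.38 -0.07 -0.24] T [ 0.023 -0.039  0.039] g0.602 j7 2.02
```

Call:
carry_out(moves=[{"x":-0.0015,"y":0,"z":-0.006,"yaw":0,"grip":60},{"x":0,"y":0,"z":0,"yaw":0,"grip":60},{"x":0,"y":0,"z":0,"yaw":0,"grip":30},{"x":0,"y":0,"z":0,"yaw":0,"grip":5},{"x":0,"y":0,"z":0,"yaw":0,"grip":0},{"x":0,"y":0,"z":0,"yaw":0,"grip":0},{"x":0,"y":0,"z":0,"yaw":0,"grip":0},{"x":0,"y":0,"z":0,"yaw":0,"grip":0}])

```text
t: 5.03
position: [0.4867, -0.2519, 0.0926]
orientation: [0.087, 0.996, 0.0, 0.0]
ft_force: [-0.0, 0.4, 0.8]
grip_width: 0.191
```

```bash
python3 -c "
from h import *
st()"
```

```text
t5.03 pos [ 0.4867 -0.2519  0.0926] jawyaw 80.00 tilt [0. 0.] F [-0.    0.44  0.76] T [ 0.175 -0.085  0.041] g0.191 j7 2.03
```

Call:
carry_out(moves=[{"x":0,"y":0,"z":0,"yaw":0,"grip":0},{"x":0,"y":0,"z":0,"yaw":0,"grip":0},{"x":0,"y":0,"z":0,"yaw":0,"grip":0},{"x":0,"y":0,"z":0.01,"yaw":0,"grip":0},{"x":0,"y":0,"z":0.02,"yaw":0,"grip":0},{"x":0,"y":0,"z":0.03,"yaw":0,"grip":0},{"x":0,"y":0,"z":0.03,"yaw":0,"grip":0},{"x":0,"y":0,"z":0.02,"yaw":0,"grip":0}])

```text
t: 5.7
position: [0.4872, -0.2524, 0.2057]
orientation: [0.087, 0.996, -0.0, 0.001]
ft_force: [-0.2, -0.5, -1.5]
grip_width: 0.151
```

```bash
python3 -c "
from h import *
st()"
```

```text
t5.70 pos [ 0.4872 -0.2524  0.2057] jawyaw 79.97 tilt [-0.0004  0.0013] F [-0.16 -0.53 -1.51] T [-0.063 -0.11  -0.031] g0.151 j7 1.95
```

Call:
carry_out(moves=[{"x":0.0087,"y":0.015,"z":0,"yaw":2,"grip":0},{"x":0.0087,"y":0.03,"z":0,"yaw":3,"grip":0},{"x":0.0087,"y":0.04,"z":0,"yaw":3,"grip":0},{"x":0.0087,"y":0.04,"z":0,"yaw":3,"grip":0},{"x":0.0087,"y":0.04,"z":0,"yaw":3,"grip":0},{"x":0.0087,"y":0.04,"z":0,"yaw":3,"grip":0},{"x":0.0087,"y":0.035,"z":0,"yaw":2,"grip":0},{"x":0.0087,"y":0.024,"z":0,"yaw":0,"grip":0}])

```text
t: 6.37
position: [0.5556, 0.018, 0.2017]
orientation: [-0.082, 0.997, 0.001, -0.001]
ft_force: [0.5, 0.5, -1.0]
grip_width: 0.149
```

Call:
carry_out(moves=[{"x":0,"y":0,"z":0,"yaw":0,"grip":0},{"x":0,"y":0,"z":0,"yaw":0,"grip":0},{"x":0,"y":0,"z":0,"yaw":0,"grip":0},{"x":0,"y":0,"z":0,"yaw":0,"grip":0}])

```text
t: 6.7
position: [0.5557, 0.0109, 0.2021]
orientation: [-0.078, 0.997, -0.0, -0.001]
ft_force: [-0.2, 0.9, -1.3]
grip_width: 0.15
```

```bash
python3 -c "
from h import *
s=st()
p=s['position']
for c in('top','scene'):
  for n,z in(('key_foot',p[2]-.086),('key_grip',p[2]+.019)):
    print(c,n,[(round(d['score'],2),np.round(d['uv'],1).tolist(),np.round(world(c,d['uv'],z)[:2],4).tolist()) for d in r.landmark_of(n,c)] if r.camera(c) is not None else 0)
print('expect foot',pix('scene',[p[0],p[1],p[2]-.086]),'pot top', pix('scene',[.5567,.0115,.058]))
a=save('top','e1.png',(240,200,340,300),4);b=save('scene','e2.png',(282,170,382,270),4)
cv2.imwrite('pics/e.png',np.hstack([a,b]))"
```

```text
t6.70 pos [0.5557 0.0109 0.2021] jawyaw 98.91 tilt [-0.0003 -0.0006] F [-0.23  0.86 -1.26] T [ 0.005  0.035 -0.004] g0.150 j7 1.73
top key_foot [(0.97, [418.3, 229.0], [0.5888, -0.2055]), (0.67, [449.3, 350.7], [0.387, -0.2574])]
top key_grip [(0.59, [441.2, 218.7], [0.5942, -0.221])]
scene key_foot [(0.92, [143.9, 253.8], [0.5014, -0.2854]), (0.8, [332.0, 217.3], [0.5487, 0.0094]), (0.57, [205.6, 336.3], [0.6839, -0.244])]
scene key_grip [(0.98, [334.4, 163.1], [0.545, 0.0111]), (0.97, [190.1, 275.7], [0.6703, -0.2426]), (0.56, [118.3, 191.5], [0.477, -0.2914]), (0.31, [464.2, 272.9], [0.803, 0.0507])]
expect foot [334.79876274 219.66474938] pot top [334.01128294 245.10509735]
```

View pics/e.png

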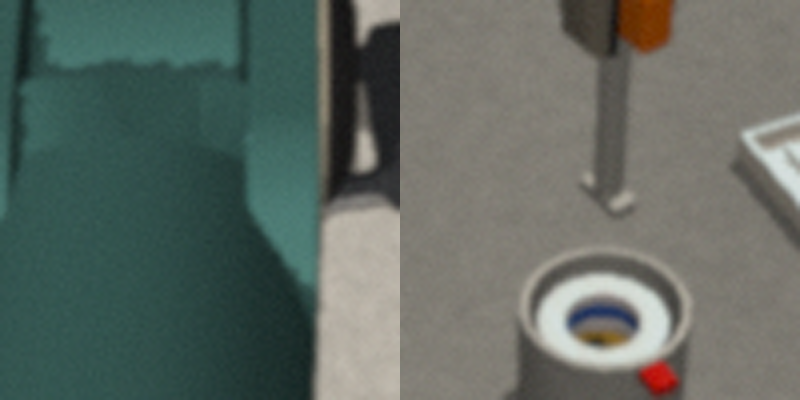

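Scene crop: the foot is at (608,197), hanging straight, and the pot rim and ring are centred at (605,320). The key is over the pot within about 1 mm, so I lower it.

Call:
carry_out(moves=[{"x":0.001,"y":0.0005,"z":-0.025,"yaw":0,"grip":0},{"x":0,"y":0,"z":-0.025,"yaw":0,"grip":0},{"x":0,"y":0,"z":-0.01,"yaw":0,"grip":0},{"x":0,"y":0,"z":-0.003,"yaw":0,"grip":0},{"x":0,"y":0,"z":0,"yaw":0,"grip":0},{"x":0,"y":0,"z":0,"yaw":0,"grip":0}])

```text
t: 7.7
position: [0.5581, 0.0126, 0.1405]
orientation: [-0.078, 0.997, -0.0, 0.001]
ft_force: [0.1, -0.9, -1.1]
grip_width: 0.153
```

Call:
carry_out(moves=[{"x":0,"y":0,"z":-0.004,"yaw":0,"grip":0},{"x":0,"y":0,"z":-0.004,"yaw":0,"grip":0},{"x":0,"y":0,"z":0,"yaw":0,"grip":0}])

```text
t: 7.95
position: [0.5572, 0.0127, 0.1315]
orientation: [-0.079, 0.997, 0.0, -0.0]
ft_force: [0.1, -1.9, -2.4]
grip_width: 0.149
```

Call:
carry_out(moves=[{"x":0,"y":-0.0008,"z":-0.004,"yaw":0,"grip":0},{"x":0,"y":0,"z":-0.004,"yaw":0,"grip":0},{"x":0,"y":0,"z":0,"yaw":0,"grip":0}])

```text
t: 8.2
position: [0.5567, 0.0117, 0.1228]
orientation: [-0.078, 0.997, -0.0, -0.001]
ft_force: [-0.1, -0.2, -1.6]
grip_width: 0.149
```

Call:
carry_out(moves=[{"x":0,"y":0,"z":-0.004,"yaw":0,"grip":0},{"x":0,"y":0,"z":-0.003,"yaw":0,"grip":0},{"x":0,"y":0,"z":0,"yaw":0,"grip":0}])

```text
t: 8.45
position: [0.5568, 0.0118, 0.1158]
orientation: [-0.078, 0.997, -0.0, -0.001]
ft_force: [-0.8, 0.6, -1.7]
grip_width: 0.15
```

```bash
python3 -c "
from h import *
st()"
```

```text
t8.45 pos [0.5568 0.0118 0.1158] jawyaw 99.00 tilt [-0.     -0.0006] F [-0.81  0.57 -1.75] T [ 0.07   0.035 -0.015] g0.150 j7 1.76
```

Call:
carry_out(moves=[{"x":0,"y":0,"z":-0.002,"yaw":0,"grip":0},{"x":0,"y":0,"z":-0.002,"yaw":0,"grip":0},{"x":0,"y":0,"z":0,"yaw":0,"grip":0}])

```text
t: 8.7
position: [0.5571, 0.0119, 0.1122]
orientation: [-0.078, 0.997, 0.0, -0.0]
ft_force: [0.5, -0.0, -1.4]
grip_width: 0.149
```

Call:
carry_out(moves=[{"x":0,"y":0,"z":-0.002,"yaw":0,"grip":0},{"x":0,"y":0,"z":0,"yaw":0,"grip":0}])

```text
t: 8.87
position: [0.5572, 0.0119, 0.1103]
orientation: [-0.079, 0.997, 0.0, -0.0]
ft_force: [-0.8, -0.1, -1.8]
grip_width: 0.147
```

Call:
carry_out(moves=[{"x":0,"y":0,"z":-0.0015,"yaw":0,"grip":0},{"x":0,"y":0,"z":0,"yaw":0,"grip":0}])

```text
t: 9.03
position: [0.5572, 0.0118, 0.1089]
orientation: [-0.078, 0.997, 0.0, -0.0]
ft_force: [0.2, -0.8, -1.5]
grip_width: 0.147
```

Call:
carry_out(moves=[{"x":0,"y":0,"z":-0.002,"yaw":0,"grip":0},{"x":0,"y":0,"z":0,"yaw":0,"grip":0}])

```text
t: 9.2
position: [0.5571, 0.0119, 0.1068]
orientation: [-0.078, 0.997, 0.0, -0.0]
ft_force: [-0.3, -0.8, -2.4]
grip_width: 0.154
```

Call:
carry_out(moves=[{"x":0,"y":0,"z":-0.002,"yaw":0,"grip":0},{"x":0,"y":0,"z":0,"yaw":0,"grip":0}])

```text
t: 9.37
position: [0.5571, 0.0119, 0.1048]
orientation: [-0.078, 0.997, 0.0, -0.0]
ft_force: [-0.3, 1.1, -1.4]
grip_width: 0.15
```

Call:
carry_out(moves=[{"x":0,"y":0,"z":-0.003,"yaw":0,"grip":0},{"x":0,"y":0,"z":0,"yaw":0,"grip":0}])

```text
t: 9.53
position: [0.557, 0.0118, 0.1016]
orientation: [-0.078, 0.997, -0.0, -0.0]
ft_force: [-0.4, -0.1, -1.7]
grip_width: 0.151
```

Call:
carry_out(moves=[{"x":0,"y":0,"z":-0.003,"yaw":0,"grip":0},{"x":0,"y":0,"z":0,"yaw":0,"grip":0}])

```text
t: 9.7
position: [0.557, 0.0119, 0.0986]
orientation: [-0.078, 0.997, 0.0, -0.0]
ft_force: [-1.0, 0.2, -1.8]
grip_width: 0.147
```

No contact force, and the foot is about 12 mm below the plate's top face, so it has gone through the slot. I'll lower it a little more, then lock with about -77° (joint 7 has room that way).

Call:
carry_out(moves=[{"x":0,"y":0,"z":-0.0035,"yaw":0,"grip":0},{"x":0,"y":0,"z":0,"yaw":0,"grip":0}])

```text
t: 9.87
position: [0.5569, 0.0119, 0.095]
orientation: [-0.079, 0.997, -0.0, -0.0]
ft_force: [-0.4, -0.5, -1.9]
grip_width: 0.15
```

Call:
carry_out(moves=[{"x":0,"y":0,"z":0,"yaw":-4,"grip":0},{"x":0,"y":0,"z":0,"yaw":-4,"grip":0},{"x":0,"y":0,"z":0,"yaw":-4,"grip":0},{"x":0,"y":0,"z":0,"yaw":-4,"grip":0},{"x":0,"y":0,"z":0,"yaw":-4,"grip":0},{"x":0,"y":0,"z":0,"yaw":0,"grip":0}])

```text
t: 10.37
position: [0.5573, 0.0119, 0.0955]
orientation: [0.097, 0.995, -0.0, -0.0]
ft_force: [0.3, 0.0, -1.4]
grip_width: 0.154
```

```bash
python3 -c "
from h import *
st()"
```

```text
t10.37 pos [0.5573 0.0119 0.0955] jawyaw 78.91 tilt [-0.0001 -0.    ] F [ 0.34  0.01 -1.35] T [-0.014 -0.014  0.02 ] g0.154 j7 1.47
```

Turns freely with no torque. I carry on with the turn.

Call:
carry_out(moves=[{"x":0,"y":0,"z":0,"yaw":-5,"grip":0},{"x":0,"y":0,"z":0,"yaw":-5,"grip":0},{"x":0,"y":0,"z":0,"yaw":-5,"grip":0},{"x":0,"y":0,"z":0,"yaw":-5,"grip":0},{"x":0,"y":0,"z":0,"yaw":-5,"grip":0},{"x":0,"y":0,"z":0,"yaw":-5,"grip":0},{"x":0,"y":0,"z":0,"yaw":-5,"grip":0},{"x":0,"y":0,"z":0,"yaw":0,"grip":0}])

```text
t: 11.03
position: [0.5573, 0.012, 0.0955]
orientation: [0.391, 0.921, -0.0, 0.0]
ft_force: [-0.1, -0.2, -1.3]
grip_width: 0.15
```

Call:
carry_out(moves=[{"x":0,"y":0,"z":0,"yaw":-5,"grip":0},{"x":0,"y":0,"z":0,"yaw":-5,"grip":0},{"x":0,"y":0,"z":0,"yaw":-5,"grip":0},{"x":0,"y":0,"z":0,"yaw":-5,"grip":0},{"x":0,"y":0,"z":0,"yaw":-3,"grip":0},{"x":0,"y":0,"z":0,"yaw":0,"grip":0},{"x":0,"y":0,"z":0,"yaw":0,"grip":0}])

```text
t: 11.62
position: [0.5573, 0.012, 0.0955]
orientation: [0.565, 0.825, -0.0, -0.0]
ft_force: [-0.2, 0.7, -1.4]
grip_width: 0.153
```

```bash
python3 -c "
from h import *
st()"
```

```text
t11.62 pos [0.5573 0.012  0.0955] jawyaw 21.25 tilt [-0.0001 -0.    ] F [-0.24  0.73 -1.42] T [-0.044  0.032 -0.008] g0.153 j7 0.62
```

Call:
carry_out(moves=[{"x":0,"y":0,"z":0.002,"yaw":0,"grip":0},{"x":0,"y":0,"z":0.002,"yaw":0,"grip":0},{"x":0,"y":0,"z":0.002,"yaw":0,"grip":0},{"x":0,"y":0,"z":0.002,"yaw":0,"grip":0},{"x":0,"y":0,"z":0.002,"yaw":0,"grip":0},{"x":0,"y":0,"z":0,"yaw":0,"grip":0},{"x":0,"y":0,"z":0,"yaw":0,"grip":0}])

```text
t: 12.2
position: [0.5572, 0.0119, 0.1055]
orientation: [0.566, 0.824, -0.0, -0.0]
ft_force: [0.1, -0.7, -4.7]
grip_width: 0.147
```

```bash
python3 -c "
from h import *
st()"
```

```text
t12.20 pos [0.5572 0.0119 0.1055] jawyaw 21.01 tilt [-0. -0.] F [ 0.08 -0.75 -4.74] T [-0.081  0.052  0.009] g0.147 j7 0.61
```

Call:
carry_out(moves=[{"x":0,"y":0,"z":0.005,"yaw":0,"grip":0},{"x":0,"y":0,"z":0.01,"yaw":0,"grip":0},{"x":0,"y":0,"z":0.012,"yaw":0,"grip":0},{"x":0,"y":0,"z":0.012,"yaw":0,"grip":0},{"x":0,"y":0,"z":0.012,"yaw":0,"grip":0},{"x":0,"y":0,"z":0.012,"yaw":0,"grip":0},{"x":0,"y":0,"z":0.008,"yaw":0,"grip":0},{"x":0,"y":0,"z":0.004,"yaw":0,"grip":0}])

```text
t: 12.87
position: [0.5581, 0.0119, 0.1825]
orientation: [0.566, 0.824, 0.001, 0.001]
ft_force: [0.0, 0.7, -4.7]
grip_width: 0.146
```

```bash
python3 -c "
from h import *
s=st()
b=save('scene','f.png',(262,140,402,280),4)
# tray middle by fitting top-camera corner estimate
r.camera('top')
for c in('top','scene'): print([(d['score'],world(c,d['uv'],.005)) for d in r.landmark_of('tray_mid',c)])
for uv in [(430,186),(471,229),(408,254),(368,207)]: print(world('scene',uv,.014))
"
```

```text
t12.87 pos [0.5581 0.0119 0.1825] jawyaw 21.01 tilt [0.001  0.0009] F [ 0.03  0.69 -4.69] T [-0.088  0.027  0.03 ] g0.146 j7 0.54
[(0.89, array([0.51837244, 0.22119603, 0.005     ]))]
[(0.85, array([0.51321469, 0.2225313 , 0.005     ])), (0.74, array([0.47292415, 0.05367046, 0.005     ])), (0.73, array([0.46185083, 0.06238385, 0.005     ])), (0.33, array([0.43826189, 0.0780791 , 0.005     ]))]
[0.44989746 0.29386223 0.014     ]
[0.59126426 0.28920719 0.014     ]
[0.59545009 0.14349104 0.014     ]
[0.45315979 0.14256409 0.014     ]
```

View pics/f.png

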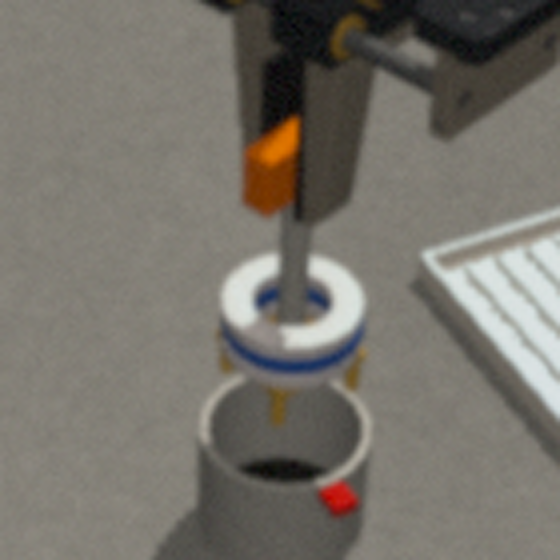

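The picture shows the plate with all three rings hanging level on the key, clear of the empty pot. The ring stack is at crop (293,315) and the rim at (287,390). Now I carry it to the tray.

Call:
carry_out(moves=[{"x":-0.001,"y":0.006,"z":0,"yaw":0,"grip":0},{"x":-0.003,"y":0.012,"z":0,"yaw":0,"grip":0},{"x":-0.004,"y":0.018,"z":0,"yaw":0,"grip":0},{"x":-0.005,"y":0.022,"z":0,"yaw":0,"grip":0},{"x":-0.005,"y":0.022,"z":0,"yaw":0,"grip":0},{"x":-0.005,"y":0.022,"z":0,"yaw":0,"grip":0},{"x":-0.005,"y":0.022,"z":0,"yaw":0,"grip":0},{"x":-0.005,"y":0.022,"z":0,"yaw":0,"grip":0}])

```text
t: 13.73
position: [0.523, 0.1602, 0.18]
orientation: [0.566, 0.824, -0.0, -0.001]
ft_force: [0.7, -0.1, -5.6]
grip_width: 0.15
```

Call:
carry_out(moves=[{"x":-0.004,"y":0.022,"z":0,"yaw":0,"grip":0},{"x":-0.003,"y":0.018,"z":0,"yaw":0,"grip":0},{"x":-0.002,"y":0.013,"z":0,"yaw":0,"grip":0},{"x":0,"y":0.0085,"z":0,"yaw":0,"grip":0},{"x":0,"y":0.002,"z":0,"yaw":0,"grip":0},{"x":0,"y":0,"z":0,"yaw":0,"grip":0},{"x":0,"y":0,"z":0,"yaw":0,"grip":0}])

```text
t: 14.32
position: [0.5156, 0.22, 0.1805]
orientation: [0.567, 0.824, -0.0, 0.0]
ft_force: [-0.1, 0.0, -5.3]
grip_width: 0.149
```

Call:
carry_out(moves=[{"x":0,"y":0,"z":-0.01,"yaw":0,"grip":0},{"x":0,"y":0,"z":-0.015,"yaw":0,"grip":0},{"x":0,"y":0,"z":-0.015,"yaw":0,"grip":0},{"x":0,"y":0,"z":-0.015,"yaw":0,"grip":0},{"x":0,"y":0,"z":-0.01,"yaw":0,"grip":0},{"x":0,"y":0,"z":-0.005,"yaw":0,"grip":0},{"x":0,"y":0,"z":0,"yaw":0,"grip":0},{"x":0,"y":0,"z":0,"yaw":0,"grip":0}])

```text
t: 14.98
position: [0.5157, 0.221, 0.1107]
orientation: [0.567, 0.824, 0.0, 0.0]
ft_force: [-1.2, -0.4, -5.9]
grip_width: 0.15
```

```bash
python3 -c "
from h import *
s=st()"
```

```text
t14.98 pos [0.5157 0.221  0.1107] jawyaw 20.96 tilt [0.     0.0002] F [-1.23 -0.43 -5.91] T [-0.033  0.017 -0.026] g0.150 j7 0.19
```

Call:
carry_out(moves=[{"x":0,"y":0,"z":-0.003,"yaw":0,"grip":0},{"x":0,"y":0,"z":-0.003,"yaw":0,"grip":0},{"x":0,"y":0,"z":-0.002,"yaw":0,"grip":0},{"x":0,"y":0,"z":0,"yaw":0,"grip":0}])

```text
t: 15.32
position: [0.5151, 0.2214, 0.1024]
orientation: [0.566, 0.824, -0.0, -0.0]
ft_force: [-0.5, -1.1, -5.3]
grip_width: 0.153
```

Call:
carry_out(moves=[{"x":0,"y":0,"z":-0.001,"yaw":0,"grip":0},{"x":0,"y":0,"z":-0.001,"yaw":0,"grip":0},{"x":0,"y":0,"z":-0.001,"yaw":0,"grip":0},{"x":0,"y":0,"z":-0.001,"yaw":0,"grip":0},{"x":0,"y":0,"z":-0.001,"yaw":0,"grip":0},{"x":0,"y":0,"z":0,"yaw":0,"grip":0}])

```text
t: 15.82
position: [0.5158, 0.2215, 0.098]
orientation: [0.566, 0.824, 0.0, 0.0]
ft_force: [0.4, -0.8, -2.5]
grip_width: 0.15
```

```bash
python3 -c "
from h import *
s=st()"
```

```text
t15.82 pos [0.5158 0.2215 0.098 ] jawyaw 21.00 tilt [0.0005 0.0003] F [ 0.43 -0.83 -2.47] T [-0.089  0.059 -0.03 ] g0.150 j7 0.20
```

The stack's weight is off the key. Now I lower the key until its foot rests on the tray.

Call:
carry_out(moves=[{"x":0,"y":0,"z":-0.002,"yaw":0,"grip":0},{"x":0,"y":0,"z":-0.002,"yaw":0,"grip":0},{"x":0,"y":0,"z":-0.002,"yaw":0,"grip":0},{"x":0,"y":0,"z":0,"yaw":0,"grip":0}])

```text
t: 16.15
position: [0.5151, 0.2213, 0.0912]
orientation: [0.566, 0.824, -0.0, -0.0]
ft_force: [0.4, 0.1, -2.0]
grip_width: 0.146
```

Call:
carry_out(moves=[{"x":0,"y":0,"z":-0.001,"yaw":0,"grip":0},{"x":0,"y":0,"z":-0.0007,"yaw":0,"grip":0},{"x":0,"y":0,"z":0,"yaw":0,"grip":0}])

```text
t: 16.4
position: [0.5152, 0.2213, 0.0898]
orientation: [0.566, 0.824, -0.0, -0.0]
ft_force: [0.5, -0.2, -1.6]
grip_width: 0.151
```

Call:
carry_out(moves=[{"x":0,"y":0,"z":-0.0005,"yaw":0,"grip":0},{"x":0,"y":0,"z":0,"yaw":0,"grip":0}])

```text
t: 16.57
position: [0.5153, 0.2214, 0.0894]
orientation: [0.566, 0.824, -0.0, 0.0]
ft_force: [0.8, -0.2, -1.8]
grip_width: 0.152
```

Call:
carry_out(moves=[{"x":0,"y":0,"z":-0.0005,"yaw":0,"grip":0},{"x":0,"y":0,"z":0,"yaw":0,"grip":0}])

```text
t: 16.73
position: [0.5153, 0.2214, 0.0889]
orientation: [0.566, 0.824, -0.0, 0.0]
ft_force: [0.5, 0.0, -1.9]
grip_width: 0.149
```

Call:
carry_out(moves=[{"x":0,"y":0,"z":-0.0005,"yaw":0,"grip":0},{"x":0,"y":0,"z":0,"yaw":0,"grip":0}])

```text
t: 16.9
position: [0.5155, 0.2214, 0.0886]
orientation: [0.566, 0.824, 0.0, 0.0]
ft_force: [0.1, 0.3, -0.4]
grip_width: 0.153
```

Call:
carry_out(moves=[{"x":0,"y":0,"z":-0.0003,"yaw":0,"grip":0},{"x":0,"y":0,"z":0,"yaw":0,"grip":0}])

```text
t: 17.07
position: [0.5155, 0.2214, 0.0886]
orientation: [0.566, 0.824, 0.0, 0.0]
ft_force: [-1.7, -0.0, 4.6]
grip_width: 0.149
```

Call:
carry_out(moves=[{"x":0,"y":0,"z":0,"yaw":0,"grip":17},{"x":0,"y":0,"z":0,"yaw":0,"grip":20},{"x":0,"y":0,"z":0,"yaw":0,"grip":28},{"x":0,"y":0,"z":0,"yaw":0,"grip":40},{"x":0,"y":0,"z":0,"yaw":0,"grip":50},{"x":0,"y":0,"z":0,"yaw":0,"grip":50}])

```text
t: 17.57
position: [0.5153, 0.2213, 0.088]
orientation: [0.566, 0.824, -0.0, 0.0]
ft_force: [0.1, 0.0, 0.3]
grip_width: 0.466
```

Call:
carry_out(moves=[{"x":0,"y":0,"z":0.01,"yaw":0,"grip":50},{"x":0,"y":0,"z":0.02,"yaw":0,"grip":50},{"x":0,"y":0,"z":0.03,"yaw":0,"grip":50},{"x":0,"y":0,"z":0.04,"yaw":0,"grip":50},{"x":0,"y":0,"z":0.04,"yaw":0,"grip":50},{"x":0,"y":0,"z":0.03,"yaw":0,"grip":50},{"x":0,"y":0,"z":0,"yaw":0,"grip":50},{"x":0,"y":0,"z":0,"yaw":0,"grip":50}])

```text
t: 18.23
position: [0.5163, 0.2217, 0.2606]
orientation: [0.566, 0.824, 0.002, 0.001]
ft_force: [-0.0, -0.2, 0.9]
grip_width: 0.5
```

```bash
python3 -c "
from h import *
s=st()
a=save('scene','g1.png',(300,80,500,300),2.5);b=save('top','g2.png',(110,130,310,350),2.5); cv2.imwrite('pics/g.png',np.hstack([a,b])[:, :800] if 0 else cv2.resize(np.hstack([a,b]),(800,440)))
"
```

```text
t18.23 pos [0.5163 0.2217 0.2606] jawyaw 21.00 tilt [0.0023 0.0007] F [-0.03 -0.18  0.87] T [-0.082  0.026  0.045] g0.500 j7 0.07
```

View pics/g.png

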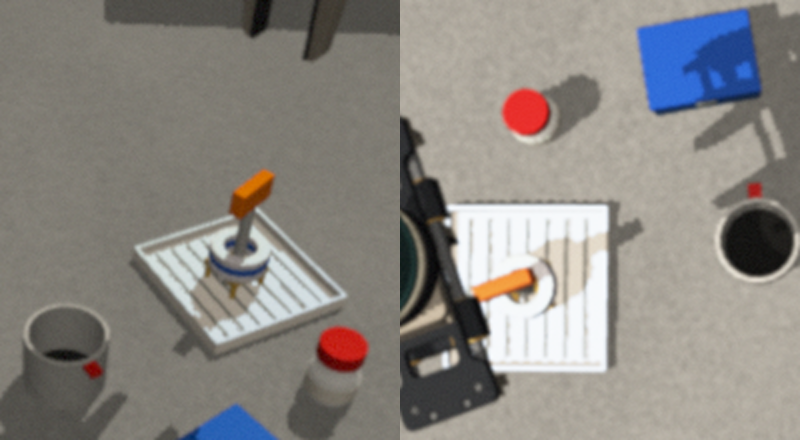

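The stack stands upright and level on the tray, with the rings at crop (238,258) and the key upright in it. The jar and box have not moved. I check the key's lean and the centring numerically.

```bash
python3 -c "
from h import *
im=r.camera('scene'); m=cv2.inRange(cv2.cvtColor(im,cv2.COLOR_RGB2HSV),(3,150,90),(18,255,255)); m[:160]=0;m[185:]=0 if 0 else m[185:]; k=np.zeros_like(m);k[155:200,405:450]=1;m=m*k
p=np.argwhere(m)[:,::-1].mean(0); print('handle px',p,'expected',pix('scene',[.5155,.2214,.110]), world('scene',p,.110))
im=r.camera('top')
for n,z in(('key_grip',.110),('ring2_mid',.046),('tray_mid',.005),('jar',0),('bottle',0),('slidebox',0)):
  for c in('scene','top'): print(n,c,[(round(d['score'],2),np.round(world(c,d['uv'],z)[:2],3).tolist()) for d in r.landmark_of(n,c)][:3])
st()"
```

```text
handle px [425.41580756 176.29553265] expected [427.28598854 175.59335313] [0.51580513 0.21707656 0.11      ]
key_grip scene [(0.87, [0.57, -0.234]), (0.77, [0.318, -0.292]), (0.62, [0.508, 0.214])]
key_grip top [(0.97, [0.612, -0.246]), (0.8, [0.379, -0.304]), (0.66, [0.518, 0.218])]
ring2_mid scene [(0.64, [0.508, 0.229])]
ring2_mid top [(0.95, [0.515, 0.218]), (0.6, [0.662, 0.215])]
tray_mid scene [(0.84, [0.516, 0.222])]
tray_mid top [(0.59, [0.518, 0.222])]
jar scene [(0.68, [0.667, 0.217])]
jar top [(0.56, [0.673, 0.219]), (0.4, [0.557, 0.01])]
bottle scene [(0.73, [0.557, 0.006]), (0.63, [0.393, 0.316]), (0.58, [0.724, -0.137])]
bottle top [(0.6, [0.723, -0.135])]
slidebox scene [(0.61, [0.722, 0.062])]
slidebox top [(0.92, [0.714, 0.072])]
t19.03 pos [0.5153 0.2214 0.2581] jawyaw 21.00 tilt [0. 0.] F [ 0.17  1.02 -0.08] T [-0.004  0.006  0.007] g0.500 j7 0.07
```

```bash
python3 -c "
from h import *
print(r.hand_in())"
```

```text
the job is handed in; nothing more can be done
None
```

The job is done and handed in at about 19 s. The plate and all three rings stand upright in the tray with the key standing in the stack; no verdict was reported.

- **Key and slot:** I took the smallest orange key, the one in the stand. The slot showed in the top picture through the ring holes, at about +9° to world x. The foot went through it at the first try with no contact force, so I needed no turning search under pressure.
- **Lock and lift:** I turned the key 78° and lifted the plate and rings clear of the pot. The measured load was about 5 N, and the picture showed all three rings level and the pot empty.
- **Set-down:** I lowered the stack in the tray, then lowered the key until its foot rested on the tray floor. The net force there read 4.6 N upward, about 6 N of push with the key's weight. I then let go and raised the gripper clear.

**Last checks:**
- **Ring position:** The top camera puts the rings within about 4 mm of the tray middle. The scene camera's estimate was lower-scored and differed by about 10 mm.
- **Key lean:** By the scene camera, the handle was within about 2 px (4 mm) of where an upright key should show.
- **Bystanders:** The jar, bottle and slide box are within network noise of their starting places. Some low-score detections of other things were clearly wrong, and I ignored them.

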